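# Stamp and put by the filled pantry tins

## Robot

A 6-joint arm with a two-finger parallel gripper is mounted at the origin on the work surface. World frame = base frame: x ahead of the robot, y to its left, z up, the work surface at z = 0. Lengths are in mm, angles in rad, forces in N, time in s.
With the tool pointing down it reaches from about 300 to 775 mm from the base axis. Payload 14.6 kg.
Tool frame: the origin (TCP) lies at the very end of the fingers, on their centre line; the grasp point (between the pads) lies 19 mm behind it; z points along the fingers, y is the line along which they close (so a half turn about z gives the same grasp; the last joint's range is limited). The gripper opens to 94 mm and grips with 3 to 60 N. Pads are 16 mm wide; open, the fingers measure 119 mm over their backs; the gripper's body (75 mm by 177 mm) begins 78 mm behind the grasp point.
Start: joints at [-1.342, 0.3, 1.521, -0, 1.321, -0.067], TCP at [160.321, -526.105, 205.446] pointing down, gripper open.
Joint ranges: [-3.03, 3.03], [-0.79, 2.21], [0.23, 2.52], [-1.04, 4.18], [0, 3.07], [-2.55, 2.55]. Speed limits (rad/s): [2.22, 2.22, 2.57, 3.14, 3.14, 3.14].

## Interface

Orientations are given as [roll, pitch, yaw] about the fixed x, y, z axes, in that order (R = Rz(yaw) Ry(pitch) Rx(roll)).
In Python, from cell import manip, optics gives the robot as it stands.
- The arm moves only by the shell command python3 -m crank 'ROWS' [FORCE]. ROWS is JSON, a list of rows, each a list of 7 numbers: the opening in per cent of the stroke, from 0 (shut) to 100 (fully open), then the shift along the tool's x, y, z in mm, then the turn, a rotation vector about the tool's x, y, z in rad. A call has 1 to 10 rows; each row is the pose to reach, as a shift and turn from the pose commanded when the call began, along the tool's axes at that moment; what a row does not reach only later rows make up. A row lasts 1/10 s, in which the tool goes at most 50 mm and 8.59 degrees, less where a joint would pass 70% of its speed; a pose out of reach is approached as far as the arm can. A call with a gripper value outside its range is refused whole. The fingers move at their own pace and stop on an object; FORCE is the grip in N (left out, the last holds). Time passes only in rows, so rows that repeat a pose let the fingers close. It gives the time, the measured TCP pose, the force, the opening and the grip force at its end, in the units of the state.
- manip.read_state(): the state, without advancing time (a new reading comes with each control period).
- optics.camera(name): name is "scene" or "top"; returns (picture, depth): 420x560x3 uint8, red, green, blue; 420x560 float32, mm along the optical axis (not along the pixel's ray), 0 where there is no reading.
- optics.calibration(name): a dict with "camera_matrix" (3x3 intrinsics, pixels), "R" (3x3) and "t" (3): a world point X has camera coordinates R X + t. Camera axes: x right, y down, z forward; pixel columns grow to the right and rows downward; lengths in mm; the calibration is good to about 2 mm. A picture is of the moment at which its call begins. calibration takes no time and is no camera call.
- manip.sign_off(): hands the job in; it is judged then, once.
The state is a dict: "clock": time; "joints": joint angles; "qd": joint speeds; "effort": joint torques, N m; "eef_pos": TCP position; "eef_rot": TCP orientation; "wrist_force": force on the tool from outside, world axes, zero at the start; "moment": the same for the moment, N m; "finger_gap": finger opening in mm; "finger_force": force on a finger pad.
Only numpy, scipy, OpenCV 4.12 (cv2) and the standard library are available. Lean on these libraries where they do the work, as an engineer would, in place of code of your own. Each camera call takes 0.05 s, during which the arm holds its last target. There are 200 camera calls.

## Task

Raise the ink pad's stiff lid until it stands upright and ink the hand stamp by pressing it squarely on the pad; that one inking serves all the tins. Then, from the tallest tin to the shortest, press the stamp flat and firmly (about 10 N) on the middle of the label of every tin that has its lid on, lined up with the label either way round, and each time lift it straight off without smearing. Set the stamped tins upright in the long tray with their lids on, leave the open tins, which are not filled yet, unstamped and off the tray, and finish with the stamp standing upright in its rest and the ink pad shut, everything else left alone.

Things in the scene. Friction and masses are not known exactly. Their poses are not given: they have to be found in the camera images.
- stamp: wooden hand stamp, upright, 86 mm tall, 0.16 kg. Origin: centre of its printing face (when not pressed in); z up along the handle, x along the face's long side. Face: black rubber 46 x 34 mm (x by y) on a springy cushion that gives 3 N per mm and bottoms after 4 mm (12 N). Mount 54 x 42 mm from 6 to 22 mm up. It starts upright in its rest, standing on its face
- stamp_grip (a point): middle of the stamp's wooden grip, 50 mm above its face. The grip is flat-sided, 34 mm (stamp x) by 24 mm (stamp y), from 22 to 72 mm above the face; above it a crown 42 x 24 mm up to 86 mm
- rest: low wooden tray in which the stamp is kept, fixed, outside 78 x 66 mm (x by y), rim 13 mm high and 6 mm thick, floor 5 mm above the worktop. Origin: centre of its underside
- pad_case: dark wooden case of the ink pad, fixed, 120 x 140 mm (x by y), 34 mm high, walls 7 mm. Origin: centre of its underside; its hinged side is at +x, its pull towards -x
- pad_top (a point): centre of the blue felt ink surface in the case, 104 x 124 mm, level, 28 mm above the worktop (6 mm below the case's rim)
- pad_lid (a joint): angle of the ink pad's stiff-hinged wooden lid (rad): 0 shut, grows as it is raised, 1.57 upright, stop at 2.3. It stays at any angle; about 1.5 to 2.5 N at the pull moves it
- pad_lid_pull (a point): centre of the lid's brass pull: a round bar of 14 mm diameter and 24 mm long, parallel to the hinge (case y), on a thin stem in the middle of the lid's free edge. 148 mm from the hinge axis, 26 mm beyond the lid's edge; with the lid shut it lies 37 mm above the worktop. Pinched at its two ends it can turn between the fingers
- pad_hinge (a point): middle of the hinge axis, which runs along the case's y axis: 60 mm from the case's centre towards +x, 34.5 mm above the worktop. The lid is 122 x 140 mm and 6 mm thick; the pull lies 3 mm above the lid's underside plane through the hinge axis
- tin_1: plain steel pantry tin, 104 x 62 mm (x by y), 112 mm tall (the tallest), open at the top unless its lid lies on it. Walls 3 mm. Origin: centre of its underside, z up. Always present
- tin_2: plain steel pantry tin, 104 x 62 mm (x by y), 94 mm tall, open at the top unless its lid lies on it. Walls 3 mm. Origin: centre of its underside, z up. Always present
- tin_3: plain steel pantry tin, 104 x 62 mm (x by y), 76 mm tall, open at the top unless its lid lies on it. Walls 3 mm. Origin: centre of its underside, z up. Always present
- tin_4: plain steel pantry tin, 104 x 62 mm (x by y), 58 mm tall (the shortest), open at the top unless its lid lies on it. Walls 3 mm. Origin: centre of its underside, z up. Always present
- lid_1: lid lying on tin_1, aluminium, loose, 104 x 62 mm (x by y) like the tin, held by a 10 mm deep plug inside the tin with 2 mm play; absent (None) when that tin stands open. Origin: underside of its rim plate, level with the tin's rim; its flat upper face is 3 mm above the origin and bears a white paper label 66 x 46 mm (x by y) in the middle
- lid_2: lid lying on tin_2, aluminium, loose, 104 x 62 mm (x by y) like the tin, held by a 10 mm deep plug inside the tin with 2 mm play; absent (None) when that tin stands open. Origin: underside of its rim plate, level with the tin's rim; its flat upper face is 3 mm above the origin and bears a white paper label 66 x 46 mm (x by y) in the middle
- lid_3: lid lying on tin_3, aluminium, loose, 104 x 62 mm (x by y) like the tin, held by a 10 mm deep plug inside the tin with 2 mm play; absent (None) when that tin stands open. Origin: underside of its rim plate, level with the tin's rim; its flat upper face is 3 mm above the origin and bears a white paper label 66 x 46 mm (x by y) in the middle
- lid_4: lid lying on tin_4, aluminium, loose, 104 x 62 mm (x by y) like the tin, held by a 10 mm deep plug inside the tin with 2 mm play; absent (None) when that tin stands open. Origin: underside of its rim plate, level with the tin's rim; its flat upper face is 3 mm above the origin and bears a white paper label 66 x 46 mm (x by y) in the middle
- tray: long low wooden tray for the stamped tins, fixed, outside 100 x 400 mm (x by y), rim 14 mm high and 6 mm thick (small brass handles at its two ends up to 26 mm), floor 5 mm above the worktop. Origin: centre of its underside. Three tins fit in it end to end, their long sides along its y
- blue_cup: bystander: blue ceramic cup, 70 mm wide, 100 mm tall. Origin: centre of its foot
- garlic_pot: bystander: lidded terracotta pot, 74 mm wide, 81 mm tall. Origin: centre of its foot
- jar: bystander: glass jar, 84 mm wide, 130 mm tall. Origin: centre of its foot
- spoon: bystander: wooden spoon, 220 mm long, lying on the worktop
- ink_pad: the blue felt ink pad in the case, 104 x 124 mm. Origin: on the case's underside, below the pad's middle; its ink surface is 28 mm above
There are look-alikes about, which are no part of the job. Leave any green look-alike of the tin_2 alone.

How it is judged:
By the outcome, as a careful person would: the job done as asked, in the order asked, and still so for the second after the job is handed in, with the robot touching nothing.
Of lid_1, lid_2, lid_3, lid_4 only 2 to 3 are there at a start; the rules pass over those that are not, and their reading is None.
At some moment in a run one of tin_1, tin_2, tin_3, tin_4 may be knocked a few centimetres aside while the robot is not near it.
It also fails if it takes over 210 s, if anything falls off the work surface, if the arm or the gripper's body presses on something with over 40 N, if the wrist force passes 120 N, or if a joint passes its speed limit or range.

## Working session

There is one attempt and no reset: what is moved stays moved. The work goes in short steps, Python scripts to look and compute and a shell command to move; the robot and the scene stay as the last step left them, time stands still between calls to the robot, and variables do not carry over. Pictures are saved under pics/ and viewed, at most 14 in all, crops included, and the job is handed in when it is done.

```bash
mkdir -p pics; ls
python3 - <<'E'
from cell import manip, optics
import cv2,numpy as np
for n in("scene","top"):
    p,d=optics.camera(n); cv2.imwrite(f"pics/{n}0.png",p[:,:,::-1]); np.savez(f"{n}0.npz",p=p,d=d)
    c=optics.calibration(n); print(n,{k:np.round(v,3).tolist() for k,v in c.items()})
print(manip.read_state())
E
```

```text
pics
scene {'camera_matrix': [[394.423, 0.0, 275.967], [0.0, 394.423, 212.199], [0.0, 0.0, 1.0]], 'R': [[-0.608, 0.794, 0.002], [0.681, 0.524, -0.512], [-0.407, -0.31, -0.859]], 't': [304.348, -393.552, 1595.502]}
top {'camera_matrix': [[519.379, 0.0, 279.297], [0.0, 519.379, 208.186], [0.0, 0.0, 1.0]], 'R': [[0.018, -1.0, -0.012], [-0.993, -0.016, -0.113], [0.113, 0.014, -0.994]], 't': [56.924, 607.536, 1322.122]}
{'clock': 0.1, 'joints': array([-1.34157560e+00,  3.00415156e-01,  1.52148961e+00, -4.39262488e-05,
        1.32071781e+00, -6.65464300e-02]), 'qd': array([ 7.93803270e-04, -1.49474262e-03, -1.87005311e-04, -8.94122924e-04,
        2.64683823e-05, -1.72895407e-03]), 'effort': array([-3.67060784e-05, -5.32647943e+01, -3.53287590e+01,  7.08615454e-02,
        2.34680978e-02, -6.46499166e-05]), 'eef_pos': array([ 160.27268022, -525.89011528,  204.95571764]), 'eef_rot': array([-3.14056219e+00, -2.60323233e-05,  2.95778032e-01]), 'wrist_force': array([-0.79029116,  0.16617707,  0.30333778]), 'moment': array([ 0.02654257,  0.02256958, -0.02407602]), 'finger_force': 0.0, 'finger_gap': 93.6426208072501}
```

View pics/scene0.png

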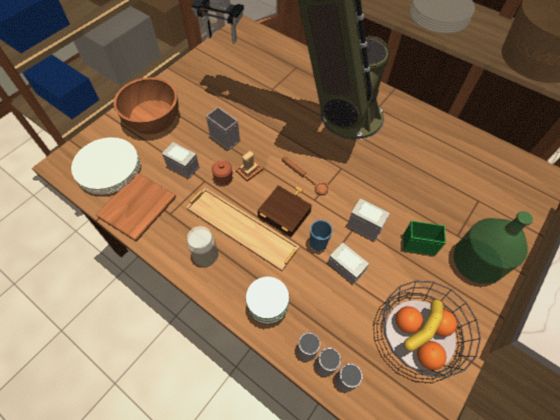

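View pics/top0.png

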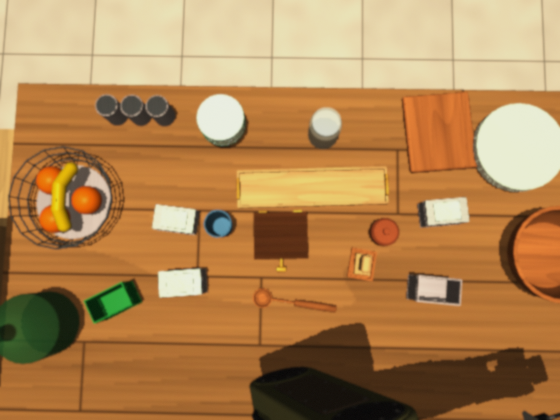

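The top view shows lidded tins at about (175,219), (182,283) and (445,212), and an open tin at (435,289). The stamp in its rest is at (362,264), the pad case at (281,235) with its pull at (281,266), and the tray at (312,187). The cup is at (220,224), the pot at (385,232), the green look-alike at (112,302).

```bash
cat > h.py <<'E'
from cell import manip, optics
import cv2,numpy as np
def cloud(n,pd=None):
    p,d=pd if pd is not None else optics.camera(n)
    c=optics.calibration(n);K,R,t=c["camera_matrix"],np.array(c["R"]),np.array(c["t"])
    v,u=np.mgrid[:420,:560]
    X=np.stack([(u-K[0][2])/K[0][0]*d,(v-K[1][2])/K[1][1]*d,d],-1)
    W=(X-t)@R; W[d==0]=np.nan
    return p,W
def ray(n,u,v,z):
    c=optics.calibration(n);R,t=np.array(c["R"]),np.array(c["t"])
    r=R.T@np.linalg.solve(c["camera_matrix"],[u,v,1]);o=-R.T@t
    return o+r*(z-o[2])/r[2]
def onplane(n,mask,z):
    "biggest blob of mask -> rect on plane z: centre, sizes, yaw of long side"
    cs,_=cv2.findContours(mask.astype(np.uint8),cv2.RETR_EXTERNAL,cv2.CHAIN_APPROX_NONE)
    k=max(cs,key=cv2.contourArea)[:,0,:]
    P=np.array([ray(n,u,v,z)[:2] for u,v in k],np.float32)
    (c,(w,h),a)=cv2.minAreaRect(P)
    a=np.deg2rad(a)
    if w<h: w,h,a=h,w,a+np.pi/2
    return np.round(c,1),round(w,1),round(h,1),round((a+np.pi/2)%np.pi-np.pi/2,3)
E
python3 - <<'E'
from h import *
f=np.load("top0.npz");p,W=cloud("top",(f["p"],f["d"]))
hsv=cv2.cvtColor(p,cv2.COLOR_RGB2HSV)
Z=W[:,:,2]
print("table z",[np.round(W[v,u],1).tolist() for u,v in((330,260),(230,280),(470,250))])
def box(u,v,r):
    m=np.zeros(Z.shape,bool);m[v-r:v+r,u-r:u+r]=1;return m
for nm,(u,v) in dict(A=(175,219),B=(182,283),C=(445,212),D=(435,289)).items():
    b=box(u,v,36); h=np.nanpercentile(Z[b&(Z>30)&(np.abs(np.mgrid[:420,:560][1]-u)<24)&(np.abs(np.mgrid[:420,:560][0]-v)<15)],[20,50,90,98]); zt=h[2]
    white=b&(hsv[:,:,1]<60)&(hsv[:,:,2]>190)
    print(nm,np.round(h,1),"whole",onplane("top",b&(Z>zt-8)&(Z<zt+8),zt),"label",onplane("top",white,zt))
b=box(362,264,26)
print("rest",onplane("top",b&(Z>9)&(Z<40),13));
m=b&(Z>70);print("stamp",np.nanpercentile(Z[b],98),onplane("top",m,86))
b=box(281,235,42);m=b&(Z>28)&(Z<55);print("case",np.nanpercentile(Z[m],50),onplane("top",m,40))
m=box(281,268,10)&(Z>15);print("pull",np.nanpercentile(Z[m],[50,90]),onplane("top",m,37))
b=np.zeros(Z.shape,bool);b[155:215,225:400]=1
m=b&(Z>9)&(Z<22);print("tray",onplane("top",m,14))
for nm,(u,v) in dict(cup=(220,224),pot=(385,232),jar=(325,124)).items():
    m=box(u,v,22)&(Z>50);print(nm,np.nanmax(Z[m]),onplane("top",m,np.nanpercentile(Z[m],80))[:3])
E
```

```text
table z [[474.7, -69.4, -5.1], [417.5, 194.3, 1.8], [507.4, -438.6, -0.1]]
A [58.7 61.4 65.  67.6] whole (array([571.7, 335.8]), 104.7, 61.7, np.float64(1.46)) label (array([571.5, 336.6]), 101.7, 60.9, np.float64(1.465))
B [ 94.7  97.6 100.8 102.8] whole (array([410.9, 306.9]), 104.8, 61.7, np.float64(-1.477)) label (array([411.8, 307.8]), 102.5, 62.1, np.float64(-1.477))
C [75.2 78.2 81.8 83.9] whole (array([ 600.9, -353.4]), 105.5, 62.0, np.float64(-1.467)) label (array([ 601. , -353.4]), 100.0, 59.9, np.float64(-1.467))
D [ 56.8  85.1 112.1 115.6] whole (array([ 404.8, -321.6]), 107.1, 61.7, np.float64(1.49)) label (array([ 412.7, -304.9]), 65.4, 46.6, np.float64(1.478))
rest (array([ 465. , -151.5]), 77.8, 66.0, np.float64(-0.163))
stamp 91.69977901213579 (array([ 465. , -150.8]), 41.4, 25.8, np.float64(-0.142))
case 44.03240521066949 (array([522.,  62.]), 157.0, 139.5, np.float64(0.038))
pull [49.68804122 53.27041653] (array([460.3,  61.5]), 49.0, 33.3, np.float64(-1.553))
tray (array([629.9, -21.1]), 398.6, 42.2, np.float64(-1.568))
cup 107.42465177519767 (array([558.4, 218.9]), 67.3, 67.1)
pot 84.34088883054193 (array([ 547.3, -201.2]), 69.0, 68.8)
jar 136.76219235494563 (array([800.5, -42.1]), 93.8, 81.3)
```

```bash
cat >> h.py <<'E'
def go(x,y,z,yaw):
    "print tool-axes shift and turn from the measured pose (tool kept pointing down)"
    from scipy.spatial.transform import Rotation as Ro
    s=manip.read_state();R=Ro.from_euler("xyz",s["eef_rot"])
    T=Ro.from_euler("xyz",[np.pi,0,yaw])
    print("t",round(s["clock"],2),"at",np.round(s["eef_pos"],1),"yaw",round(s["eef_rot"][2],3),"-> shift",np.round(R.inv().apply(np.array([x,y,z])-s["eef_pos"]),1),"turn",np.round((R.inv()*T).as_rotvec(),3))
def tin(n,u,v,zt,pd=None,r=40):
    p,W=cloud(n,pd);m=np.zeros(p.shape[:2],bool);m[max(v-r,0):v+r,max(u-r,0):u+r]=1
    return onplane(n,m&(abs(W[:,:,2]-zt)<9),zt)
E
python3 - <<'E'
from h import *
f=np.load("top0.npz");pd=(f["p"],f["d"]);p,W=cloud("top",pd);Z=W[:,:,2]
hsv=cv2.cvtColor(p,cv2.COLOR_RGB2HSV)
for nm,a in dict(tin4=(175,219,61),tin2=(182,283,97),tin3=(445,212,79),tin1=(435,289,112)).items(): print(nm,tin("top",*a,pd=pd))
print("D",[(u,np.round(Z[289,u])) for u in range(408,470,5)])
print("hsv lid",hsv[235,281],"pull",hsv[262:274,281].tolist(),"tray",hsv[187,312])
m=np.zeros(Z.shape,bool);m[205:262,240:322]=1
print("case",onplane("top",m&(hsv[:,:,2]<95)&(Z>25),40.5))
m=np.zeros(Z.shape,bool);m[258:276,268:294]=1
mm=m&(hsv[:,:,2]>150)&(hsv[:,:,1]>140)&(hsv[:,:,0]>17);print("pull",mm.sum(),onplane("top",mm,40))
for v in range(256,276):print(v,''.join('#' if mm[v,u] else '.' for u in range(266,296)))
m=np.zeros(Z.shape,bool);m[155:220,225:400]=1
m&=(hsv[:,:,2]>165)&(hsv[:,:,0]>15);print("tray",onplane("top",m,14))
go(450,62,120,0)
E
```

```text
tin4 (array([571.3, 336.3]), 106.0, 63.3, np.float64(1.459))
tin2 (array([410.8, 307.7]), 105.1, 61.9, np.float64(-1.477))
tin3 (array([ 601. , -353.7]), 107.0, 62.4, np.float64(-1.467))
tin1 (array([ 404.7, -321.6]), 107.1, 61.9, np.float64(1.489))
D [(408, np.float64(11.0)), (413, np.float64(62.0)), (418, np.float64(116.0)), (423, np.float64(-3.0)), (428, np.float64(-1.0)), (433, np.float64(-2.0)), (438, np.float64(1.0)), (443, np.float64(2.0)), (448, np.float64(22.0)), (453, np.float64(57.0)), (458, np.float64(98.0)), (463, np.float64(-2.0)), (468, np.float64(nan))]
hsv lid [ 10 192  85] pull [[21, 195, 216], [21, 195, 216], [21, 195, 215], [21, 196, 212], [20, 199, 206], [20, 198, 210], [22, 195, 224], [23, 192, 230], [21, 195, 224], [18, 195, 203], [16, 183, 189], [15, 178, 193]] tray [ 21 137 234]Traceback (most recent call last):
  File "<stdin>", line 8, in <module>
  File "h.py", line 18, in onplane
    P=np.array([ray(n,u,v,z)[:2] for u,v in k],np.float32)
                ~~~^^^^^^^^^
  File "h.py", line 11, in ray
    c=optics.calibration(n);R,t=np.array(c["R"]),np.array(c["t"])
ValueError: time passes only in moves, steps and waits
```

```bash
python3 -m crank '[[60,440,-485,55,0,0,0.28],[60,440,-485,55,0,0,0.28],[60,440,-485,55,0,0,0.28],[60,440,-485,55,0,0,0.28],[60,440,-485,55,0,0,0.28],[60,440,-485,55,0,0,0.28],[60,440,-485,55,0,0,0.28],[60,440,-485,55,0,0,0.28],[60,440,-485,55,0,0,0.28],[60,440,-485,55,0,0,0.28]]' 20
python3 - <<'E'
from h import *
P=ray("top",280.5,269,42);print("pull",P)
s=ray("top",281,262,37);print(s)
go(P[0],P[1],110,0.018)
E
```

```text
clock: 1.1
eef_pos: [373.3, -73.5, 163.6]
eef_rot: [3.141, -0.0, 0.016]
wrist_force: [1.2, -0.3, -0.9]
finger_gap: 56.7
finger_force: 0.0
pull [448.79484586  61.23642337  42.        ]
[466.71810144  60.3042247   37.        ]
t 1.1 at [373.3 -73.5 163.6] yaw 0.016 -> shift [  77.5 -133.5   53.6] turn [ 0.    -0.    -0.002]
```

```bash
python3 -m crank '[[50,77,-133,55,0,0,0],[50,77,-133,55,0,0,0],[50,77,-133,55,0,0,0],[50,77,-133,55,0,0,0],[50,77,-133,100,0,0,0],[50,77,-133,130,0,0,0],[50,77,-133,141,0,0,0],[50,77,-133,141,0,0,0]]'
python3 -m crank '[[10,0,0,0,0,0,0],[10,0,0,0,0,0,0],[10,0,0,0,0,0,0],[10,0,0,0,0,0,0],[10,0,0,0,0,0,0],[10,0,0,0,0,0,0]]' 20
python3 - <<'E'
from h import *
p,d=optics.camera("scene");cv2.imwrite("pics/a1.png",cv2.resize(p[150:290,210:390,::-1],None,fx=3,fy=3))
th=np.arange(0,1.66,0.092)
hx=148
for t in th: a=t+0.0169; print(round(t,2),"x",round(148-148*np.cos(a),1),"z",round(-148*np.sin(a)+2.5,1))
E
```

```text
clock: 1.9
eef_pos: [447.3, 58.3, 22.0]
eef_rot: [3.141, 0.002, 0.015]
wrist_force: [0.1, 0.4, 0.6]
finger_gap: 47.2
finger_force: 0.0
clock: 2.5
eef_pos: [448.4, 58.6, 23.0]
eef_rot: [3.141, -0.001, 0.016]
wrist_force: [2.2, -2.6, 0.4]
finger_gap: 23.8
finger_force: 20.0
0.0 x 0.0 z -0.0
0.09 x 0.9 z -13.6
0.18 x 3.0 z -27.0
0.28 x 6.3 z -40.2
0.37 x 10.8 z -53.1
0.46 x 16.5 z -65.4
0.55 x 23.3 z -77.2
0.64 x 31.2 z -88.3
0.74 x 40.0 z -98.7
0.83 x 49.8 z -108.2
0.92 x 60.3 z -116.7
1.01 x 71.7 z -124.3
1.1 x 83.6 z -130.8
1.2 x 96.2 z -136.1
1.29 x 109.1 z -140.3
1.38 x 122.4 z -143.3
1.47 x 135.9 z -145.0
1.56 x 149.5 z -145.5
1.66 x 163.1 z -144.7
```

View pics/a1.png

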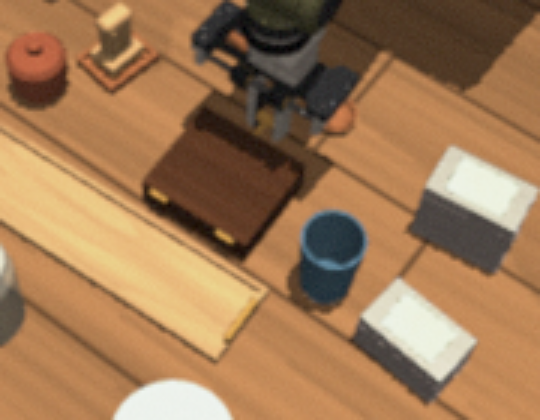

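The fingers pinch the brass pull (crop about (265,120)), gap 23.8 mm as expected. Raising along the arc.

```bash
python3 -m crank '[[10,0.9,0,-13.6,0,0,0],[10,3,0,-27,0,0,0],[10,6.3,0,-40.2,0,0,0],[10,10.8,0,-53.1,0,0,0],[10,16.5,0,-65.4,0,0,0],[10,23.3,0,-77.2,0,0,0],[10,31.2,0,-88.3,0,0,0],[10,40,0,-98.7,0,0,0],[10,49.8,0,-108.2,0,0,0],[10,60.3,0,-116.7,0,0,0]]'
python3 -m crank '[[10,11.4,0,-7.6,0,0,0],[10,23.3,0,-14.1,0,0,0],[10,35.9,0,-19.4,0,0,0],[10,48.8,0,-23.6,0,0,0],[10,62.1,0,-26.6,0,0,0],[10,75.6,0,-28.3,0,0,0],[10,89.2,0,-28.8,0,0,0],[10,94,0,-28.6,0,0,0],[10,94,0,-28.6,0,0,0]]'
python3 - <<'E'
from h import *
p,W=cloud("scene");cv2.imwrite("pics/a2.png",cv2.resize(p[150:290,210:390,::-1],None,fx=3,fy=3))
E
```

```text
clock: 3.55
eef_pos: [507.8, 60.6, 138.9]
eef_rot: [-3.14, 0.002, 0.016]
wrist_force: [2.5, 7.5, -10.2]
finger_gap: 23.3
finger_force: 20.0
clock: 4.45
eef_pos: [601.9, 63.9, 167.1]
eef_rot: [-3.137, 0.002, 0.017]
wrist_force: [0.4, 16.5, -1.0]
finger_gap: 23.8
finger_force: 20.0
```

View pics/a2.png

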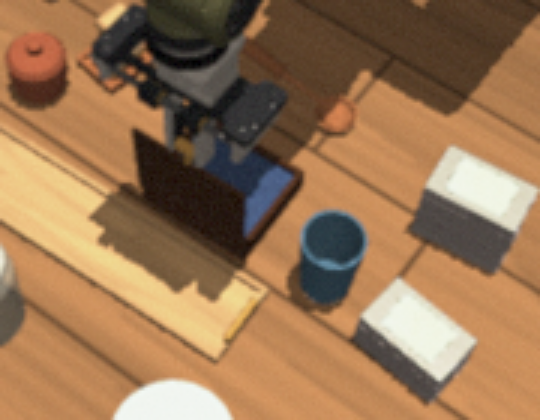

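Lid stands upright (crop (190,195)) and the blue felt is exposed. Releasing and going for the stamp.

```bash
python3 -m crank '[[50,0,0,0,0,0,0],[50,0,0,0,0,0,0],[50,0,0,0,0,0,0],[50,0,0,-40,0,0,0],[50,0,0,-60,0,0,0],[50,0,0,-60,0,0,0]]'
python3 - <<'E'
from h import *
p,W=cloud("top");Z=W[:,:,2]
m=np.zeros(Z.shape,bool);m[238:290,336:388]=1
print(onplane("top",m&(Z>75),91),onplane("top",m&(Z>9)&(Z<40),13))
go(465,-151,120,-0.155)
E
```

```text
clock: 5.1
eef_pos: [603.1, 60.9, 231.1]
eef_rot: [-3.142, -0.005, 0.015]
wrist_force: [0.4, -0.4, -0.4]
finger_gap: 47.0
finger_force: 0.0
(array([ 465., -150.]), 39.6, 24.6, np.float64(-0.002)) (array([ 465.1, -151.1]), 77.8, 66.7, np.float64(-0.161))
t 5.15 at [602.5  60.9 228.8] yaw 0.015 -> shift [-140.9  209.8  108.5] turn [-0.    -0.002  0.17 ]
```

```bash
python3 -m crank '[[65,-141,210,80,0,0,0.173],[65,-141,210,80,0,0,0.173],[65,-141,210,80,0,0,0.173],[65,-141,210,80,0,0,0.173],[65,-141,210,80,0,0,0.173],[65,-141,210,80,0,0,0.173],[65,-141,210,110,0,0,0.173],[65,-141,210,150,0,0,0.173],[65,-141,210,180,0,0,0.173],[65,-141,210,180,0,0,0.173]]'
python3 - <<'E'
from h import *
go(465,-150.8,36,-0.157)
E
```

```text
clock: 6.15
eef_pos: [462.2, -149.9, 44.1]
eef_rot: [-3.14, 0.007, -0.157]
wrist_force: [0.4, -0.2, -0.1]
finger_gap: 61.3
finger_force: 0.0
t 6.15 at [ 462.2 -149.9   44.1] yaw -0.157 -> shift [3.  0.5 8. ] turn [-0.002  0.007 -0.   ]
```

```bash
python3 -m crank '[[65,2,0.5,8,0,0,0],[65,2,0.5,8,0,0,0],[65,2,0.5,8,0,0,0],[5,2,0.5,8,0,0,0],[5,2,0.5,8,0,0,0],[5,2,0.5,8,0,0,0],[5,2,0.5,8,0,0,0],[5,2,0.5,8,0,0,0]]' 35
python3 - <<'E'
from h import *
go(537,62,100,0.035)
E
```

```text
clock: 6.95
eef_pos: [466.4, -151.9, 40.0]
eef_rot: [3.142, -0.0, -0.157]
wrist_force: [-0.5, -2.0, -0.0]
finger_gap: 24.5
finger_force: 1.4
t 6.95 at [ 466.4 -151.9   40. ] yaw -0.157 -> shift [  36.2 -222.3  -60. ] turn [ 0.    -0.    -0.192]
```

```bash
python3 -m crank '[[5,0,0,0,0,0,0],[5,0,0,0,0,0,0],[5,0,0,-30,0,0,0],[5,0,0,-70,0,0,0],[5,0,0,-80,0,0,0],[5,0,0,-80,0,0,0]]' 35
python3 - <<'E'
from h import *
go(537,63,85,0.035)
E
```

```text
clock: 7.55
eef_pos: [466.9, -152.1, 121.0]
eef_rot: [3.141, -0.003, -0.157]
wrist_force: [0.0, -0.4, -1.8]
finger_gap: 23.8
finger_force: 34.7
t 7.55 at [ 466.9 -152.1  121. ] yaw -0.157 -> shift [  35.5 -223.4   35.9] turn [ 0.001 -0.002 -0.192]
```

```bash
python3 -m crank '[[5,35.5,-223,0,0,0,-0.192],[5,35.5,-223,0,0,0,-0.192],[5,35.5,-223,0,0,0,-0.192],[5,35.5,-223,0,0,0,-0.192],[5,35.5,-223,0,0,0,-0.192],[5,35.5,-223,20,0,0,-0.192],[5,35.5,-223,40,0,0,-0.192],[5,35.5,-223,53,0,0,-0.192],[5,35.5,-223,53,0,0,-0.192],[5,35.5,-223,53,0,0,-0.192]]'
python3 - <<'E'
from h import *
p,d=optics.camera("scene");cv2.imwrite("pics/a3.png",cv2.resize(p[150:290,210:390,::-1],None,fx=3,fy=3))
print(manip.read_state()["wrist_force"]);go(537,63,60,0.035)
E
```

```text
clock: 8.55
eef_pos: [536.3, 62.6, 66.7]
eef_rot: [3.142, 0.001, 0.034]
wrist_force: [-0.3, 0.2, -0.2]
finger_gap: 23.9
finger_force: 34.7
[-0.4692245  -1.59450272 -1.8899278 ]
t 8.6 at [536.6  62.6  67.3] yaw 0.034 -> shift [ 0.4 -0.4  7.3] turn [-0.    -0.001 -0.001]
```

View pics/a3.png

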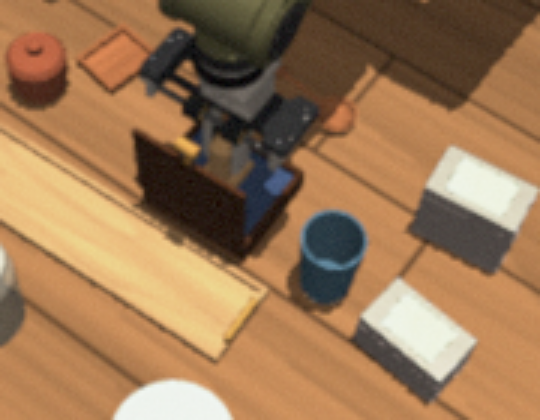

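The stamp is held over the felt (crop (230,165)), clear of the upright lid.

```bash
python3 -m crank '[[5,0,0,2,0,0,0],[5,0,0,4,0,0,0],[5,0,0,6,0,0,0],[5,0,0,7,0,0,0],[5,0,0,7,0,0,0],[5,0,0,7,0,0,0],[5,0,0,7,0,0,0]]'
```

```text
clock: 9.3
eef_pos: [536.6, 62.8, 60.3]
eef_rot: [3.141, -0.001, 0.035]
wrist_force: [-0.4, -0.2, 4.1]
finger_gap: 23.7
finger_force: 34.7
```

```bash
python3 -m crank '[[5,0,0,1.4,0,0,0],[5,0,0,1.4,0,0,0],[5,0,0,1.4,0,0,0],[5,0,0,1.4,0,0,0]]'
python3 -m crank '[[5,0,0,-3,0,0,0],[5,0,0,-10,0,0,0],[5,0,0,-30,0,0,0],[5,0,0,-70,0,0,0],[5,0,0,-110,0,0,0],[5,0,0,-140,0,0,0],[5,0,0,-140,0,0,0]]'
python3 - <<'E'
from h import *
r=tin("top",182,283,97);print(r);go(*r[0],150,r[3]%np.pi)
E
```

```text
clock: 9.7
eef_pos: [536.6, 62.8, 59.1]
eef_rot: [3.142, -0.001, 0.035]
wrist_force: [-2.3, -0.7, 8.0]
finger_gap: 23.7
finger_force: 34.7
clock: 10.4
eef_pos: [537.7, 63.0, 202.7]
eef_rot: [-3.141, -0.006, 0.035]
wrist_force: [-0.1, 0.2, -1.4]
finger_gap: 23.9
finger_force: 34.7
(array([410.9, 307.3]), 105.8, 61.9, np.float64(-1.479))
t 10.45 at [536.8  62.9 200. ] yaw 0.035 -> shift [-117.5 -248.6   49.7] turn [ 0.002 -0.002 -1.628]
```

```bash
python3 -m crank '[[5,-117,-249,20,0,0,-1.628],[5,-117,-249,20,0,0,-1.628],[5,-117,-249,20,0,0,-1.628],[5,-117,-249,20,0,0,-1.628],[5,-117,-249,20,0,0,-1.628],[5,-117,-249,20,0,0,-1.628],[5,-117,-249,20,0,0,-1.628],[5,-117,-249,20,0,0,-1.628],[5,-117,-249,20,0,0,-1.628],[5,-117,-249,20,0,0,-1.628]]'
python3 - <<'E'
from h import *
go(411,308,150,1.662)
E
```

```text
clock: 11.45
eef_pos: [410.0, 307.3, 176.7]
eef_rot: [-3.139, 0.002, 1.541]
wrist_force: [0.2, 0.4, -0.9]
finger_gap: 23.8
finger_force: 34.7
t 11.45 at [410.  307.3 176.7] yaw 1.541 -> shift [ 0.8  1.  26.7] turn [-0.003  0.002 -0.121]
```

```bash
python3 -m crank '[[5,0.5,1,20,0,0,-0.121],[5,0.5,1,40,0,0,-0.121],[5,0.5,1,41,0,0,-0.121],[5,0.5,1,41,0,0,-0.121],[5,0.5,1,41,0,0,-0.121]]'
python3 - <<'E'
from h import *
p,d=optics.camera("scene");cv2.imwrite("pics/a4.png",cv2.resize(p[170:270,310:430,::-1],None,fx=4,fy=4))
go(411,308,131.2,1.662)
E
```

```text
clock: 11.95
eef_pos: [412.0, 308.2, 138.0]
eef_rot: [3.141, -0.0, 1.655]
wrist_force: [-0.4, 0.0, -1.2]
finger_gap: 24.0
finger_force: 34.7
t 12.0 at [412.  308.2 138.2] yaw 1.656 -> shift [-0.1 -1.   7. ] turn [ 0.001 -0.    -0.006]
```

View pics/a4.png

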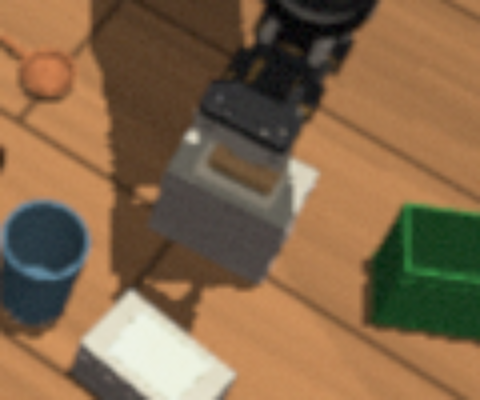

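The stamp mount (crop (242,168)) sits centred over tin_2's lid and lined up with it.

```bash
python3 -m crank '[[5,0,-1,3,0,0,-0.006],[5,0,-1,6,0,0,-0.006],[5,0,-1,8,0,0,-0.006],[5,0,-1,9,0,0,-0.006],[5,0,-1,9,0,0,-0.006],[5,0,-1,9,0,0,-0.006]]'
```

```text
clock: 12.6
eef_pos: [410.8, 308.0, 129.0]
eef_rot: [3.141, -0.0, 1.662]
wrist_force: [-2.1, -1.4, 6.5]
finger_gap: 23.9
finger_force: 34.7
```

```bash
python3 -m crank '[[5,0,0,0.7,0,0,0],[5,0,0,0.7,0,0,0],[5,0,0,0.7,0,0,0],[5,0,0,0.7,0,0,0]]'
python3 -m crank '[[5,0,0,-3,0,0,0],[5,0,0,-8,0,0,0],[5,0,0,-25,0,0,0],[5,0,0,-55,0,0,0],[5,0,0,-90,0,0,0],[5,0,0,-100,0,0,0]]'
python3 - <<'E'
from h import *
r=tin("top",445,212,79);print(r);go(*r[0],200,r[3]%np.pi)
E
```

```text
clock: 13.0
eef_pos: [410.8, 308.0, 128.4]
eef_rot: [3.141, -0.0, 1.662]
wrist_force: [-3.2, -0.9, 7.9]
finger_gap: 24.1
finger_force: 34.7
clock: 13.6
eef_pos: [411.6, 308.5, 231.2]
eef_rot: [3.137, -0.002, 1.662]
wrist_force: [0.3, 0.3, -1.4]
finger_gap: 24.1
finger_force: 34.7
(array([ 601.1, -353.7]), 107.0, 62.3, np.float64(-1.467))
t 13.65 at [411.6 308.4 230.9] yaw 1.662 -> shift [-676.7  128.4   30. ] turn [ 0.004 -0.002 -0.013]
```

```bash
python3 -m crank '[[5,-677,128,10,0,0,-0.013],[5,-677,128,10,0,0,-0.013],[5,-677,128,10,0,0,-0.013],[5,-677,128,10,0,0,-0.013],[5,-677,128,10,0,0,-0.013],[5,-677,128,10,0,0,-0.013],[5,-677,128,10,0,0,-0.013],[5,-677,128,10,0,0,-0.013],[5,-677,128,10,0,0,-0.013],[5,-677,128,10,0,0,-0.013]]'
python3 - <<'E'
from h import *
p,W=cloud("top");hsv=cv2.cvtColor(p,cv2.COLOR_RGB2HSV)
cv2.imwrite("pics/a5.png",cv2.resize(p[255:310,150:215,::-1],None,fx=8,fy=8))
m=np.zeros(p.shape[:2],bool);m[264:302,158:206]=1
blue=m&(hsv[:,:,0]>95)&(hsv[:,:,0]<135)&(hsv[:,:,1]>60)&(W[:,:,2]>85)
print(blue.sum(), tin("top",182,283,97,pd=None)); 
if blue.sum()>20: print(onplane("top",blue,97))
go(601.1,-353.5,135,1.675)
E
```

```text
clock: 14.65
eef_pos: [547.7, -174.9, 218.8]
eef_rot: [-3.14, -0.001, 1.675]
wrist_force: [0.5, -0.2, -0.8]
finger_gap: 23.7
finger_force: 34.7
0 (array([410.9, 307.5]), 105.4, 61.9, np.float64(-1.479))
t 14.75 at [ 547.8 -177.5  217.8] yaw 1.67 -> shift [-180.5   35.9   82.5] turn [-0.003 -0.001 -0.005]
```

View pics/a5.png

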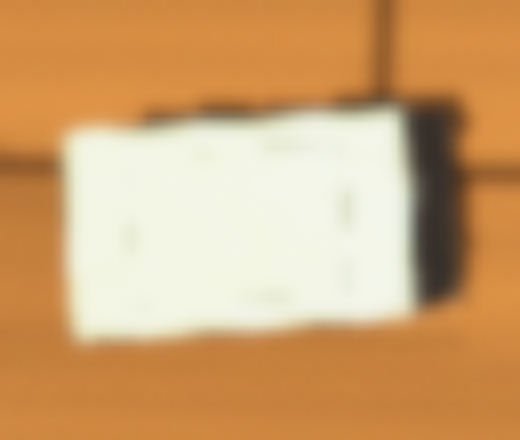

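The top view shows tin_2's lid, over-exposed, with no visible print. I'll check the less bright scene view.

Run:
```python
from h import *
p,d=optics.camera("scene")
a=cv2.resize(p[190:290,300:400,::-1],None,fx=5,fy=5); cv2.imwrite("pics/a6.png",np.clip((a.astype(float)/255)**2*255,0,255).astype(np.uint8))
np.savez("s6.npz",p=p,d=d)
```

```text
(no output)
```

View pics/a6.png

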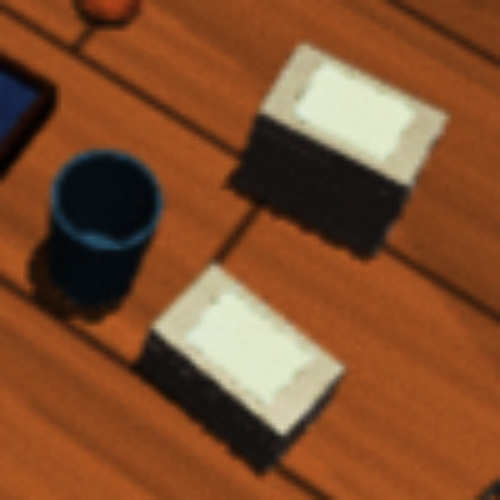

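No print shows on tin_2's label in the scene crop at (355,105), same as unstamped tin_4 at (250,345). Prints are apparently not rendered; the press forces were right, so I carry on. I'll cross-check positions in the scene view.

```bash
python3 -m crank '[[5,-180,36,20,0,0,-0.005],[5,-180,36,20,0,0,-0.005],[5,-180,36,40,0,0,-0.005],[5,-180,36,70,0,0,-0.005],[5,-180,36,93,0,0,-0.005],[5,-180,36,93,0,0,-0.005],[5,-180,36,93,0,0,-0.005]]'
python3 - <<'E'
from h import *
f=np.load("s6.npz");pd=(f["p"],f["d"])
print("tin2",tin("scene",369,218,97,pd,30),"tin4",tin("scene",349,262,61,pd,28))
hsv=cv2.cvtColor(pd[0],cv2.COLOR_RGB2HSV)
for u,v,z in((369,211,97),(349,259,61)):
    m=np.zeros(hsv.shape[:2],bool);m[v-22:v+22,u-22:u+22]=1
    print(onplane("scene",m&(hsv[:,:,2]>205)&(hsv[:,:,1]<40),z))
go(601.1,-353.5,113.2,1.675)
E
```

```text
clock: 15.5
eef_pos: [602.6, -346.9, 127.7]
eef_rot: [-3.141, -0.001, 1.681]
wrist_force: [-0.1, 0.6, -0.9]
finger_gap: 24.2
finger_force: 34.7
tin2 (array([417.5, 308.3]), 103.7, 66.9, np.float64(-1.482)) tin4 (array([577.7, 336.9]), 104.4, 65.7, np.float64(1.468))
(array([412.8, 309.3]), 100.3, 57.8, np.float64(-1.482))
(array([574.4, 337.8]), 100.6, 58.1, np.float64(1.459))
t 15.5 at [ 602.6 -346.9  127.7] yaw 1.681 -> shift [-6.5 -2.2 14.5] turn [-0.001 -0.001  0.006]
```

```bash
python3 -m crank '[[5,-6,-1.3,0,0,0,0.006],[5,-6,-1.3,0,0,0,0.006],[5,-6,-1.3,4,0,0,0.006],[5,-6,-1.3,8,0,0,0.006],[5,-6,-1.3,8,0,0,0.006],[5,-6,-1.3,8,0,0,0.006]]'
python3 - <<'E'
from h import *
go(602,-353,113.2,1.675)
E
```

```text
clock: 16.1
eef_pos: [601.7, -354.1, 119.4]
eef_rot: [-3.141, -0.0, 1.674]
wrist_force: [0.1, 0.3, -1.4]
finger_gap: 23.7
finger_force: 34.7
t 16.1 at [ 601.7 -354.1  119.4] yaw 1.674 -> shift [1.1 0.4 6.2] turn [-0.    -0.    -0.001]
```

```bash
python3 -m crank '[[5,1,0.3,2,0,0,0],[5,1,0.3,4,0,0,0],[5,1,0.3,6,0,0,0],[5,1,0.3,8,0,0,0],[5,1,0.3,8.5,0,0,0],[5,1,0.3,8.5,0,0,0],[5,1,0.3,8.5,0,0,0]]'
```

```text
clock: 16.8
eef_pos: [602.0, -353.2, 111.5]
eef_rot: [3.141, 0.0, 1.674]
wrist_force: [-2.7, 0.4, 4.3]
finger_gap: 23.6
finger_force: 34.7
```

```bash
python3 -m crank '[[5,0,0,0.7,0,0,0],[5,0,0,1.4,0,0,0],[5,0,0,1.4,0,0,0],[5,0,0,1.4,0,0,0],[5,0,0,1.4,0,0,0]]'
python3 -m crank '[[5,0,0,-3,0,0,0],[5,0,0,-8,0,0,0],[5,0,0,-25,0,0,0],[5,0,0,-55,0,0,0],[5,0,0,-90,0,0,0],[5,0,0,-120,0,0,0]]'
python3 - <<'E'
from h import *
r=tin("top",175,219,61);print(r);go(r[0][0]+1,r[0][1]+1,230,r[3]%np.pi)
E
```

```text
clock: 17.3
eef_pos: [602.1, -353.2, 110.4]
eef_rot: [3.141, 0.0, 1.674]
wrist_force: [-3.1, 2.8, 7.3]
finger_gap: 24.0
finger_force: 34.7
clock: 17.9
eef_pos: [602.0, -353.3, 231.2]
eef_rot: [3.141, 0.0, 1.674]
wrist_force: [0.3, -0.2, -1.3]
finger_gap: 23.8
finger_force: 34.7
(array([571.9, 336.6]), 105.4, 62.1, np.float64(1.462))
t 17.95 at [ 602.9 -353.9  236.9] yaw 1.674 -> shift [691.   41.1   3.8] turn [0.006 0.004 0.212]
```

```bash
python3 -m crank '[[5,350,-80,-25,0,0,0.1],[5,350,-80,-25,0,0,0.1],[5,350,-80,-25,0,0,0.1],[5,350,-80,-25,0,0,0.1],[5,350,-80,-25,0,0,0.1],[5,350,-80,-25,0,0,0.1],[5,350,-80,-25,0,0,0.1],[5,560,-60,-25,0,0,0.212],[5,560,-60,-25,0,0,0.212],[5,560,-60,-25,0,0,0.212]]'
python3 - <<'E'
from h import *
go(573,337.5,230,1.461)
E
```

```text
clock: 18.95
eef_pos: [485.8, 129.2, 254.4]
eef_rot: [3.141, -0.0, 1.461]
wrist_force: [1.4, -1.0, -1.2]
finger_gap: 24.3
finger_force: 34.7
t 18.95 at [485.8 129.2 254.4] yaw 1.461 -> shift [216.5  63.9  24.4] turn [ 0.001 -0.     0.   ]
```

```bash
python3 -m crank '[[5,216,64,25,0,0,0],[5,216,64,25,0,0,0],[5,216,64,25,0,0,0],[5,216,64,25,0,0,0],[5,216,64,60,0,0,0],[5,216,64,100,0,0,0],[5,216,64,135,0,0,0],[5,216,64,145,0,0,0],[5,216,64,145,0,0,0],[5,216,64,145,0,0,0]]'
python3 - <<'E'
from h import *
r=tin("top",175,219,61);print(r)
go(573,337.5,95.2,1.461)
E
```

```text
clock: 19.95
eef_pos: [574.2, 335.3, 111.5]
eef_rot: [3.139, -0.002, 1.462]
wrist_force: [-0.0, -0.7, -1.4]
finger_gap: 23.8
finger_force: 34.7
(array([569.2, 308.1]), 66.8, 52.0, np.float64(0.017))
t 20.0 at [574.3 335.4 111.9] yaw 1.462 -> shift [ 1.9 -1.6 16.7] turn [ 0.003 -0.002  0.001]
```

```bash
python3 -m crank '[[5,1.9,-1.4,5,0,0,0],[5,1.9,-1.4,10,0,0,0],[5,1.9,-1.4,12,0,0,0],[5,1.9,-1.4,12,0,0,0],[5,1.9,-1.4,12,0,0,0]]'
python3 - <<'E'
from h import *
go(573,337.5,95.2,1.461)
E
```

```text
clock: 20.5
eef_pos: [572.3, 337.1, 97.5]
eef_rot: [3.142, -0.0, 1.462]
wrist_force: [-0.7, 0.5, -1.3]
finger_gap: 24.1
finger_force: 34.7
t 20.5 at [572.3 337.1  97.5] yaw 1.462 -> shift [0.4 0.7 2.3] turn [ 0.    -0.     0.001]
```

```bash
python3 -m crank '[[5,0.3,0.3,1.5,0,0,0],[5,0.3,0.3,3,0,0,0],[5,0.3,0.3,4.5,0,0,0],[5,0.3,0.3,5.2,0,0,0],[5,0.3,0.3,5.2,0,0,0],[5,0.3,0.3,5.2,0,0,0]]'
```

```text
clock: 21.1
eef_pos: [572.7, 337.5, 93.0]
eef_rot: [3.141, -0.001, 1.462]
wrist_force: [-0.7, -2.4, 6.8]
finger_gap: 24.1
finger_force: 34.7
```

```bash
python3 -m crank '[[5,0,0,0.7,0,0,0],[5,0,0,0.7,0,0,0],[5,0,0,0.7,0,0,0],[5,0,0,0.7,0,0,0]]'
python3 -m crank '[[5,0,0,-3,0,0,0],[5,0,0,-8,0,0,0],[5,0,0,-25,0,0,0],[5,0,0,-60,0,0,0],[5,0,0,-100,0,0,0],[5,0,0,-145,0,0,0],[5,0,0,-170,0,0,0],[5,0,0,-170,0,0,0]]'
python3 - <<'E'
from h import *
go(440,130,240,0.5);go(466.4,-151.9,120,-0.157)
E
```

```text
clock: 21.5
eef_pos: [572.8, 337.6, 92.5]
eef_rot: [3.141, -0.001, 1.462]
wrist_force: [-2.4, -0.9, 7.6]
finger_gap: 24.0
finger_force: 34.7
clock: 22.3
eef_pos: [573.3, 337.8, 265.8]
eef_rot: [3.136, -0.004, 1.462]
wrist_force: [0.4, 0.6, -0.6]
finger_gap: 24.0
finger_force: 34.7
t 22.3 at [573.3 337.8 265.8] yaw 1.462 -> shift [-221.2 -110.    24.4] turn [ 0.003 -0.006  0.962]
t 22.3 at [573.3 337.8 265.8] yaw 1.462 -> shift [-499.   -53.8  143.7] turn [ 1.000e-03 -7.000e-03  1.619e+00]
```

```bash
python3 -m crank '[[5,-221,-110,20,0,0,0.962],[5,-221,-110,20,0,0,0.962],[5,-221,-110,20,0,0,0.962],[5,-221,-110,20,0,0,0.962],[5,-221,-110,20,0,0,0.962],[5,-221,-110,20,0,0,0.962],[5,-499,-54,100,0,0,1.619],[5,-499,-54,100,0,0,1.619],[5,-499,-54,100,0,0,1.619],[5,-499,-54,100,0,0,1.619]]'
python3 - <<'E'
from h import *
go(466.4,-151.9,120,-0.157)
E
```

```text
clock: 23.3
eef_pos: [455.4, -63.7, 185.3]
eef_rot: [-3.141, 0.002, -0.044]
wrist_force: [0.7, -0.0, -0.6]
finger_gap: 23.8
finger_force: 34.7
t 23.3 at [455.4 -63.7 185.3] yaw -0.044 -> shift [15.  87.7 65.3] turn [-0.     0.002  0.113]
```

```bash
python3 -m crank '[[5,15,88,65,0,0,0.113],[5,15,88,65,0,0,0.113],[5,15,88,65,0,0,0.113],[5,15,88,85,0,0,0.113],[5,15,88,110,0,0,0.113],[5,15,88,115,0,0,0.113],[5,15,88,115,0,0,0.113],[5,15,88,115,0,0,0.113]]'
python3 - <<'E'
from h import *
go(466.4,-151.7,39.5,-0.157)
E
```

```text
clock: 24.1
eef_pos: [468.4, -150.3, 73.1]
eef_rot: [3.141, -0.001, -0.151]
wrist_force: [0.7, -0.4, -2.3]
finger_gap: 24.2
finger_force: 34.7
t 24.1 at [ 468.4 -150.3   73.1] yaw -0.151 -> shift [-1.8  1.7 33.6] turn [ 0.    -0.001  0.006]
```

```bash
python3 -m crank '[[5,-1.8,1.7,8,0,0,0.006],[5,-1.8,1.7,16,0,0,0.006],[5,-1.8,1.7,24,0,0,0.006],[5,-1.8,1.7,30,0,0,0.006],[5,-1.8,1.7,33.3,0,0,0.006],[5,-1.8,1.7,33.8,0,0,0.006],[5,-1.8,1.7,33.8,0,0,0.006],[5,-1.8,1.7,33.8,0,0,0.006]]'
python3 -m crank '[[30,0,0,0,0,0,0],[60,0,0,0,0,0,0],[60,0,0,0,0,0,0],[60,0,0,-2,0,0,0],[60,0,0,-20,0,0,0],[60,0,0,-60,0,0,0],[60,0,0,-110,0,0,0],[60,0,0,-150,0,0,0],[60,0,0,-170,0,0,0]]'
python3 - <<'E'
from h import *
go(520,62,240,0.035)
E
```

```text
clock: 24.9
eef_pos: [466.1, -152.0, 38.7]
eef_rot: [3.142, -0.0, -0.157]
wrist_force: [-2.3, 0.8, 3.1]
finger_gap: 24.0
finger_force: 34.7
clock: 25.8
eef_pos: [466.8, -152.2, 212.3]
eef_rot: [3.14, -0.005, -0.157]
wrist_force: [-0.4, -0.3, 0.4]
finger_gap: 56.3
finger_force: 0.0
t 25.8 at [ 466.8 -152.2  212.3] yaw -0.157 -> shift [  19.2 -219.9  -27.8] turn [ 0.002 -0.005 -0.192]
```

```bash
python3 -m crank '[[55,100,-230,-28,0,0,-0.192],[55,100,-230,-28,0,0,-0.192],[55,100,-230,-28,0,0,-0.192],[55,100,-230,-28,0,0,-0.192],[55,100,-230,-28,0,0,-0.192],[55,100,-230,-28,0,0,-0.192],[55,100,-230,-28,0,0,-0.192]]'
python3 - <<'E'
from h import *
p,d=optics.camera("top");cv2.imwrite("pics/a7.png",p[:,:,::-1])
go(602,63.5,235,0.035)
E
```

```text
clock: 26.5
eef_pos: [600.8, 60.4, 235.9]
eef_rot: [3.141, 0.001, 0.037]
wrist_force: [0.2, -0.5, 0.3]
finger_gap: 51.4
finger_force: 0.0
t 26.55 at [600.5  59.3 236.1] yaw 0.035 -> shift [ 1.7 -4.1  1.1] turn [0.    0.001 0.   ]
```

View pics/a7.png

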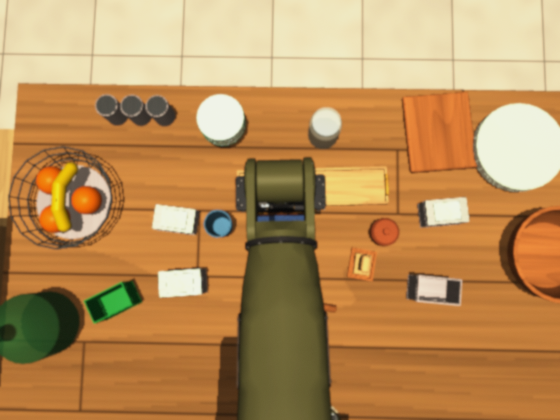

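The stamp stands in its rest at (362,264), and all four tins are unmoved. The arm is above the lid. Now pinch the pull.

```bash
python3 -m crank '[[50,1.5,-4,0,0,0,0],[50,1.5,-4,20,0,0,0],[50,1.5,-4,45,0,0,0],[50,1.5,-4,65,0,0,0],[50,1.5,-4,69,0,0,0],[50,1.5,-4,69,0,0,0],[10,1.5,-4,69,0,0,0],[10,1.5,-4,69,0,0,0],[10,1.5,-4,69,0,0,0],[10,1.5,-4,69,0,0,0]]' 20
python3 -m crank '[[10,0,0,0,0,0,0],[10,0,0,0,0,0,0],[10,0,0,0,0,0,0]]' 20
python3 - <<'E'
import numpy as np
for t in np.arange(1.6,-0.01,-0.08): a=t+.0169;a0=1.617; print(round(t,2),"x",round(148*(np.cos(a0)-np.cos(a)),1),"z",round(148*(np.sin(a0)-np.sin(a)),1))
E
```

```text
clock: 27.55
eef_pos: [602.3, 64.1, 168.1]
eef_rot: [-3.141, -0.001, 0.035]
wrist_force: [-0.8, 3.1, 2.2]
finger_gap: 23.9
finger_force: 20.0
clock: 27.85
eef_pos: [602.4, 64.0, 168.1]
eef_rot: [-3.141, -0.001, 0.035]
wrist_force: [-0.4, 4.3, 6.4]
finger_gap: 23.8
finger_force: 20.0
1.6 x -0.0 z -0.0
1.52 x -11.9 z -0.1
1.44 x -23.7 z 0.8
1.36 x -35.4 z 2.6
1.28 x -46.9 z 5.4
1.2 x -58.1 z 9.0
1.12 x -69.1 z 13.6
1.04 x -79.6 z 19.0
0.96 x -89.7 z 25.2
0.88 x -99.2 z 32.2
0.8 x -108.1 z 39.9
0.72 x -116.4 z 48.4
0.64 x -124.0 z 57.5
0.56 x -130.9 z 67.1
0.48 x -136.9 z 77.3
0.4 x -142.2 z 87.9
0.32 x -146.5 z 98.9
0.24 x -150.0 z 110.2
0.16 x -152.5 z 121.8
0.08 x -154.1 z 133.5
-0.0 x -154.8 z 145.3
```

```bash
python3 -m crank '[[10,-11.9,0,0,0,0,0],[10,-23.7,0,0.8,0,0,0],[10,-35.4,0,2.6,0,0,0],[10,-46.9,0,5.4,0,0,0],[10,-58.1,0,9,0,0,0],[10,-69.1,0,13.6,0,0,0],[10,-79.6,0,19,0,0,0],[10,-89.7,0,25.2,0,0,0],[10,-99.2,0,32.2,0,0,0],[10,-108.1,0,39.9,0,0,0]]'
python3 -m crank '[[10,-8.3,0,8.5,0,0,0],[10,-15.9,0,17.6,0,0,0],[10,-22.8,0,27.2,0,0,0],[10,-28.8,0,37.4,0,0,0],[10,-34.1,0,48,0,0,0],[10,-38.4,0,59,0,0,0],[10,-41.9,0,70.3,0,0,0],[10,-44.4,0,81.9,0,0,0],[10,-46,0,93.6,0,0,0],[10,-46.7,0,105.4,0,0,0]]'
```

```text
clock: 28.85
eef_pos: [493.9, 60.1, 128.0]
eef_rot: [-3.141, -0.001, 0.035]
wrist_force: [-1.1, 4.5, 4.4]
finger_gap: 23.9
finger_force: 20.0
clock: 29.85
eef_pos: [446.8, 58.3, 21.2]
eef_rot: [-3.141, 0.001, 0.035]
wrist_force: [-2.2, 4.2, 1.4]
finger_gap: 23.6
finger_force: 20.0
```

```bash
python3 -m crank '[[10,0,0,1.5,0,0,0],[10,0,0,1.5,0,0,0],[10,0,0,1.5,0,0,0]]'
python3 -m crank '[[50,0,0,0,0,0,0],[50,0,0,0,0,0,0],[50,0,0,0,0,0,0],[50,0,0,-5,0,0,0],[90,0,0,-45,0,0,0],[90,-30,-40,-95,0,0,0],[90,-60,-80,-140,0,0,0],[90,-60,-120,-150,0,0,0],[90,-60,-160,-150,0,0,0],[90,-60,-160,-150,0,0,0]]'
python3 - <<'E'
from h import *
f=optics.camera("top");p,W=cloud("top",f);Z=W[:,:,2]
print("case z",np.nanmedian(Z[225:245,262:300]),"row pull z",np.nanmax(Z[264:274,276:286]))
for nm,a in dict(tin4=(175,219,61),tin2=(182,283,97),tin3=(445,212,79)).items(): print(nm,tin("top",*a,pd=f))
hsv=cv2.cvtColor(p,cv2.COLOR_RGB2HSV)
m=np.zeros(Z.shape,bool);m[160:215,228:396]=1
# tray outline: far long edge & near long edge & ends
m&=(hsv[:,:,2]>165)&(hsv[:,:,0]>17);m=cv2.morphologyEx(m.astype(np.uint8),cv2.MORPH_OPEN,np.ones((5,5)))
print("tray",onplane("top",m,10));
cs,_=cv2.findContours(m,cv2.RETR_EXTERNAL,cv2.CHAIN_APPROX_NONE);k=max(cs,key=cv2.contourArea);print(cv2.minAreaRect(k))
s=(p[150:225,225:400,::-1]);cv2.imwrite("pics/a8.png",cv2.resize(s,None,fx=4,fy=4))
r=tin("top",182,283,97,pd=f);go(r[0][0]+1,r[0][1]+1,180,r[3]%np.pi)
E
```

```text
clock: 30.15
eef_pos: [446.7, 58.3, 20.3]
eef_rot: [-3.141, 0.002, 0.035]
wrist_force: [-2.9, 5.0, -1.3]
finger_gap: 23.7
finger_force: 20.0
clock: 31.15
eef_pos: [381.5, 219.4, 172.7]
eef_rot: [-3.14, -0.003, 0.038]
wrist_force: [1.2, -0.3, -0.9]
finger_gap: 84.3
finger_force: 0.0
case z 41.674622203828754 row pull z 51.99107015068209
tin4 (array([571.9, 336.5]), 105.4, 62.2, np.float64(1.459))
tin2 (array([422.2, 308.3]), 106.1, 40.1, np.float64(-1.491))
tin3 (array([ 601.1, -353.6]), 107.2, 62.3, np.float64(-1.467))
tray (array([669. , -19.1]), 403.7, 101.9, np.float64(-1.522))
((312.1793518066406, 186.55873107910156), (37.75455093383789, 151.46958923339844), 88.15238952636719)
t 31.2 at [381.5 218.9 171.9] yaw 0.038 -> shift [ 45.1 -88.8  -7.9] turn [ 1.000e-03 -2.000e-03 -1.613e+00]
```

View pics/a8.png

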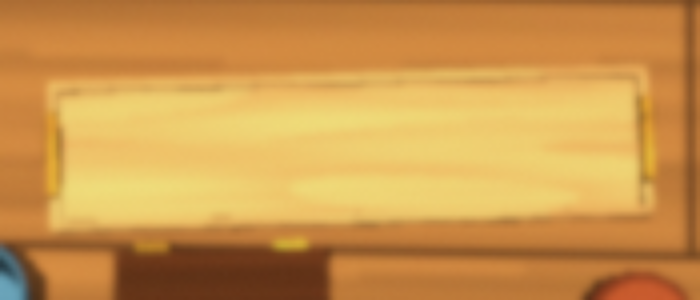

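Pad is shut (lid at 41 mm) and the tray outline is clear at crop (350,150). Now fetch tin_2.

```bash
python3 -m crank '[[100,27,-90,0,0,0,-1.624],[100,27,-90,0,0,0,-1.624],[100,27,-90,0,0,0,-1.624],[100,27,-90,0,0,0,-1.624],[100,27,-90,0,0,0,-1.624],[100,27,-90,0,0,0,-1.624],[100,27,-90,0,0,0,-1.624],[100,27,-90,0,0,0,-1.624],[100,27,-90,0,0,0,-1.624],[100,27,-90,0,0,0,-1.624]]'
python3 - <<'E'
from h import *
go(411.5,308.5,125,1.662)
E
```

```text
clock: 32.2
eef_pos: [406.2, 305.6, 170.2]
eef_rot: [-3.141, 0.001, 1.54]
wrist_force: [1.1, 0.1, -0.3]
finger_gap: 94.2
finger_force: 0.0
t 32.2 at [406.2 305.6 170.2] yaw 1.54 -> shift [ 3.1  5.2 45.2] turn [-0.001  0.001 -0.122]
```

```bash
python3 -m crank '[[100,3,5,0,0,0,-0.122],[100,3,5,20,0,0,-0.122],[100,3,5,50,0,0,-0.122],[100,3,5,52,0,0,-0.122],[100,3,5,52,0,0,-0.122]]'
python3 - <<'E'
from h import *
p,d=optics.camera("scene");cv2.imwrite("pics/a9.png",cv2.resize(p[170:270,310:430,::-1],None,fx=4,fy=4))
go(411.5,308.5,50,1.662)
E
```

```text
clock: 32.7
eef_pos: [411.1, 308.9, 118.7]
eef_rot: [-3.14, 0.001, 1.656]
wrist_force: [-0.0, 0.5, -0.7]
finger_gap: 93.8
finger_force: 0.0
t 32.75 at [411.4 309.4 119.5] yaw 1.656 -> shift [-0.9 -0.  69.5] turn [ 0.    -0.    -0.006]
```

View pics/a9.png

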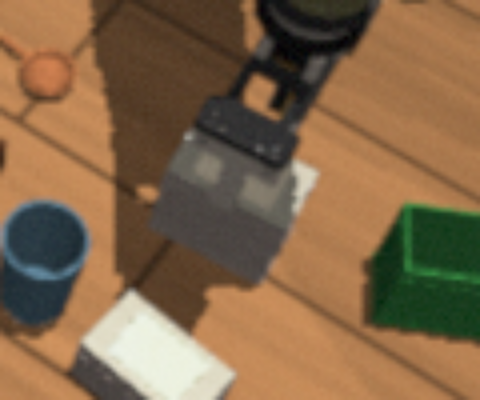

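The open fingers are above tin_2, (210,165) and (260,190), straddling its width. Descend and grip.

```bash
python3 -m crank '[[100,-1,0,20,0,0,-0.006],[100,-1,0,40,0,0,-0.006],[100,-1,0,60,0,0,-0.006],[100,-1,0,69,0,0,-0.006],[100,-1,0,69,0,0,-0.006],[50,-1,0,69,0,0,-0.006],[50,-1,0,69,0,0,-0.006],[50,-1,0,69,0,0,-0.006],[50,-1,0,69,0,0,-0.006],[50,-1,0,69,0,0,-0.006]]' 30
python3 -m crank '[[50,0,0,0,0,0,0],[50,0,0,0,0,0,0],[50,0,0,0,0,0,0],[50,0,0,-8,0,0,0],[50,0,0,-20,0,0,0],[50,0,0,-40,0,0,0],[50,0,0,-60,0,0,0],[50,0,0,-75,0,0,0],[50,0,0,-80,0,0,0],[50,0,0,-80,0,0,0]]' 30
python3 - <<'E'
from h import *
go(670,-18,130,1.62)
E
```

```text
clock: 33.75
eef_pos: [411.2, 308.9, 50.1]
eef_rot: [3.141, -0.0, 1.663]
wrist_force: [0.6, 1.0, 2.6]
finger_gap: 62.1
finger_force: 30.0
clock: 34.75
eef_pos: [411.0, 308.8, 130.2]
eef_rot: [3.141, -0.001, 1.663]
wrist_force: [-0.4, -0.1, -4.3]
finger_gap: 61.8
finger_force: 30.0
t 34.75 at [411.  308.8 130.2] yaw 1.663 -> shift [-3.493e+02  2.278e+02  3.000e-01] turn [ 0.001 -0.001  0.043]
```

```bash
python3 -m crank '[[50,0,0,-20,0,0,0],[50,-5,3,-45,0,0,0],[50,-20,13,-55,0,0,0.01],[50,-45,29,-55,0,0,0.02],[50,-75,49,-55,0,0,0.03],[50,-105,69,-55,0,0,0.043],[50,-135,88,-55,0,0,0.043],[50,-165,108,-55,0,0,0.043],[50,-195,127,-55,0,0,0.043],[50,-225,147,-55,0,0,0.043]]'
python3 -m crank '[[50,-30,20,0,0,0,0],[50,-60,40,0,0,0,0],[50,-85,57,0,0,0,0],[50,-105,69,0,0,0,0],[50,-115,76,0,0,0,0],[50,-120,80,0,0,0,0],[50,-120,80,0,0,0,0],[50,-120,80,0,0,0,0]]'
python3 - <<'E'
from h import *
go(670,-18,56,1.62)
E
```

```text
clock: 35.75
eef_pos: [578.3, 96.8, 183.4]
eef_rot: [-3.14, 0.0, 1.62]
wrist_force: [1.3, 1.2, -3.6]
finger_gap: 62.3
finger_force: 30.0
clock: 36.55
eef_pos: [663.4, -16.8, 184.5]
eef_rot: [-3.141, -0.0, 1.621]
wrist_force: [-0.1, -1.0, -4.7]
finger_gap: 61.6
finger_force: 30.0
t 36.55 at [663.4 -16.8 184.5] yaw 1.621 -> shift [ -1.5   6.6 128.5] turn [-0.    -0.     0.001]
```

```bash
python3 -m crank '[[50,-1,6.5,10,0,0,0],[50,-1,6.5,35,0,0,0],[50,-1,6.5,65,0,0,0],[50,-1,6.5,95,0,0,0],[50,-1,6.5,115,0,0,0],[50,-1,6.5,122,0,0,0],[50,-1,6.5,126,0,0,0],[50,-1,6.5,128.5,0,0,0],[50,-1,6.5,129.5,0,0,0],[50,-1,6.5,129.5,0,0,0]]'
python3 -m crank '[[50,0,0,0,0,0,0],[50,0,0,0.5,0,0,0]]'
```

```text
clock: 37.55
eef_pos: [670.8, -18.4, 56.1]
eef_rot: [3.14, 0.0, 1.62]
wrist_force: [0.7, 0.3, -2.0]
finger_gap: 62.1
finger_force: 30.0
clock: 37.75
eef_pos: [670.8, -18.4, 56.1]
eef_rot: [3.14, 0.0, 1.62]
wrist_force: [-3.8, 1.0, 9.9]
finger_gap: 62.0
finger_force: 30.0
```

```bash
python3 -m crank '[[70,0,0,0,0,0,0],[90,0,0,0,0,0,0],[100,0,0,0,0,0,0],[100,0,0,0,0,0,0],[100,0,0,-20,0,0,0],[100,0,0,-60,0,0,0],[100,0,0,-105,0,0,0],[100,0,0,-130,0,0,0]]'
python3 - <<'E'
from h import *
f=optics.camera("top");r=tin("top",175,219,61,pd=f);print(r);go(r[0][0]+1,r[0][1]+1,180,r[3]%np.pi)
E
```

```text
clock: 38.55
eef_pos: [671.1, -18.5, 188.7]
eef_rot: [3.137, 0.001, 1.62]
wrist_force: [-0.5, -0.1, 0.5]
finger_gap: 93.7
finger_force: 0.0
(array([571.7, 336.3]), 106.0, 62.4, np.float64(1.462))
t 38.6 at [672.  -18.5 192.1] yaw 1.62 -> shift [360.3 -81.8  11. ] turn [0.008 0.    0.158]
```

```bash
python3 -m crank '[[100,360,-82,0,0,0,0.158],[100,360,-82,0,0,0,0.158],[100,360,-82,0,0,0,0.158],[100,360,-82,0,0,0,0.158],[100,360,-82,0,0,0,0.158],[100,360,-82,0,0,0,0.158],[100,360,-82,0,0,0,0.158],[100,360,-82,30,0,0,0.158],[100,360,-82,70,0,0,0.158],[100,360,-82,90,0,0,0.158]]'
python3 -m crank '[[100,0,0,0,0,0,0],[100,0,0,0,0,0,0]]'
python3 - <<'E'
from h import *
go(572.8,337.3,17,1.461)
E
```

```text
clock: 39.6
eef_pos: [569.1, 337.4, 90.8]
eef_rot: [-3.138, 0.002, 1.463]
wrist_force: [0.8, 0.3, -0.5]
finger_gap: 93.9
finger_force: 0.0
clock: 39.8
eef_pos: [571.1, 337.2, 95.4]
eef_rot: [3.141, -0.0, 1.462]
wrist_force: [0.4, -0.5, -0.1]
finger_gap: 93.9
finger_force: 0.0
t 39.8 at [571.1 337.2  95.4] yaw 1.462 -> shift [ 0.3  1.6 78.4] turn [ 0.    -0.     0.001]
```

```bash
python3 -m crank '[[100,0,1.5,25,0,0,0],[100,0,1.5,50,0,0,0],[100,0,1.5,70,0,0,0],[100,0,1.5,78,0,0,0],[100,0,1.5,78,0,0,0],[50,0,1.5,78,0,0,0],[50,0,1.5,78,0,0,0],[50,0,1.5,78,0,0,0],[50,0,1.5,78,0,0,0],[50,0,1.5,78,0,0,0]]' 30
python3 -m crank '[[50,0,0,0,0,0,0],[50,0,0,0,0,0,0],[50,0,0,-8,0,0,0],[50,0,0,-25,0,0,0],[50,0,0,-55,0,0,0],[50,0,0,-85,0,0,0],[50,0,0,-110,0,0,0],[50,0,0,-130,0,0,0],[50,0,0,-135,0,0,0],[50,0,0,-135,0,0,0]]' 30
python3 - <<'E'
from h import *
go(664.2,104,152,1.62)
E
```

```text
clock: 40.8
eef_pos: [572.5, 337.1, 17.1]
eef_rot: [3.141, -0.0, 1.462]
wrist_force: [0.1, 0.3, 3.0]
finger_gap: 61.8
finger_force: 30.0
clock: 41.8
eef_pos: [572.4, 337.1, 152.5]
eef_rot: [3.141, -0.001, 1.462]
wrist_force: [0.3, 0.2, -3.2]
finger_gap: 61.8
finger_force: 30.0
t 41.8 at [572.4 337.1 152.5] yaw 1.462 -> shift [-221.7  116.6    0.5] turn [ 0.001 -0.001 -0.158]
```

```bash
python3 -m crank '[[50,-10,5,0,0,0,0],[50,-32,17,0,0,0,-0.02],[50,-60,32,0,0,0,-0.05],[50,-90,48,0,0,0,-0.08],[50,-120,63,0,0,0,-0.11],[50,-150,79,0,0,0,-0.14],[50,-180,95,0,0,0,-0.158],[50,-204,107,0,0,0,-0.158],[50,-217,114,0,0,0,-0.158],[50,-222,116.5,0,0,0,-0.158]]'
python3 -m crank '[[50,0,0,0,0,0,0],[50,0,0,0,0,0,0],[50,0,0,15,0,0,0],[50,0,0,40,0,0,0],[50,0,0,70,0,0,0],[50,0,0,90,0,0,0],[50,0,0,100,0,0,0],[50,0,0,100,0,0,0],[50,0,0,100,0,0,0]]'
python3 - <<'E'
from h import *
go(664.2,104,22,1.62)
E
```

```text
clock: 42.8
eef_pos: [664.0, 102.0, 150.6]
eef_rot: [-3.14, 0.0, 1.618]
wrist_force: [-1.2, 0.3, -2.8]
finger_gap: 61.6
finger_force: 30.0
clock: 43.7
eef_pos: [664.3, 104.0, 52.4]
eef_rot: [3.14, -0.0, 1.62]
wrist_force: [0.1, 0.2, -2.4]
finger_gap: 61.9
finger_force: 30.0
t 43.7 at [664.3 104.   52.4] yaw 1.62 -> shift [ 0.  -0.1 30.4] turn [ 0.001 -0.     0.   ]
```

```bash
python3 -m crank '[[50,0,0,12,0,0,0],[50,0,0,22,0,0,0],[50,0,0,27,0,0,0],[50,0,0,29.5,0,0,0],[50,0,0,30,0,0,0],[50,0,0,30,0,0,0]]'
python3 -m crank '[[70,0,0,0,0,0,0],[90,0,0,0,0,0,0],[100,0,0,0,0,0,0],[100,0,0,0,0,0,0],[100,0,0,-20,0,0,0],[100,0,0,-60,0,0,0],[100,0,0,-105,0,0,0],[100,0,0,-150,0,0,0],[100,0,0,-160,0,0,0],[100,0,0,-160,0,0,0]]'
python3 - <<'E'
from h import *
r=tin("top",445,212,79);print(r);go(r[0][0]+1,r[0][1]+0.5,180,r[3]%np.pi)
E
```

```text
clock: 44.3
eef_pos: [663.8, 103.6, 22.9]
eef_rot: [-3.141, -0.0, 1.62]
wrist_force: [-8.8, -0.1, 12.2]
finger_gap: 61.9
finger_force: 30.0
clock: 45.3
eef_pos: [664.5, 103.7, 183.4]
eef_rot: [3.138, -0.0, 1.62]
wrist_force: [-0.2, 0.6, -0.8]
finger_gap: 93.9
finger_force: 0.0
(array([ 601.1, -353.9]), 106.5, 62.4, np.float64(-1.466))
t 45.35 at [663.8 103.6 181. ] yaw 1.62 -> shift [-453.4  -84.     1. ] turn [-0.    -0.    -0.056]
```

```bash
python3 -m crank '[[100,-453,-84,0,0,0,-0.056],[100,-453,-84,0,0,0,-0.056],[100,-453,-84,0,0,0,-0.056],[100,-453,-84,0,0,0,-0.056],[100,-453,-84,0,0,0,-0.056],[100,-453,-84,0,0,0,-0.056],[100,-453,-84,0,0,0,-0.056],[100,-453,-84,0,0,0,-0.056],[100,-453,-84,0,0,0,-0.056],[100,-453,-84,0,0,0,-0.056]]'
python3 -m crank '[[100,0,0,30,0,0,0],[100,0,0,60,0,0,0],[100,0,0,70,0,0,0],[100,0,0,70,0,0,0]]'
python3 - <<'E'
from h import *
go(602,-353.3,34,1.675)
p,d=optics.camera("top");cv2.imwrite("pics/a10.png",p[:,:,::-1])
E
```

```text
clock: 46.35
eef_pos: [599.8, -357.5, 178.1]
eef_rot: [-3.138, -0.002, 1.671]
wrist_force: [0.8, 0.6, -0.1]
finger_gap: 93.9
finger_force: 0.0
clock: 46.75
eef_pos: [601.5, -352.0, 109.0]
eef_rot: [-3.138, -0.003, 1.676]
wrist_force: [0.2, -1.1, 0.3]
finger_gap: 94.1
finger_force: 0.0
t 46.75 at [ 601.5 -352.   109. ] yaw 1.676 -> shift [-1.6  0.6 75. ] turn [-0.003 -0.003  0.001]
```

View pics/a10.png

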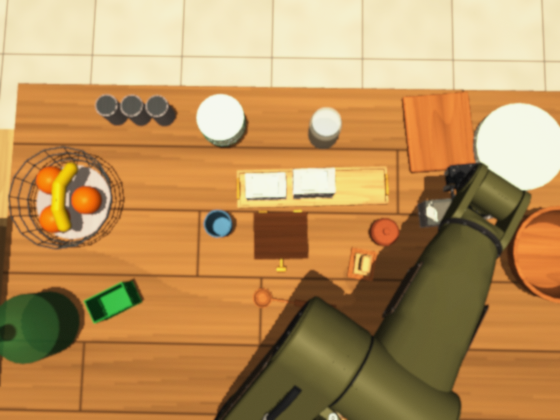

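Tin_4 at (265,186) and tin_2 at (313,183) sit in the tray with lids on. The right-hand slot, about (361,185), is free. Now tin_3.

```bash
python3 -m crank '[[100,-1.5,0.5,20,0,0,0],[100,-1.5,0.5,45,0,0,0],[100,-1.5,0.5,68,0,0,0],[100,-1.5,0.5,75,0,0,0],[100,-1.5,0.5,75,0,0,0],[50,-1.5,0.5,75,0,0,0],[50,-1.5,0.5,75,0,0,0],[50,-1.5,0.5,75,0,0,0],[50,-1.5,0.5,75,0,0,0],[50,-1.5,0.5,75,0,0,0]]' 30
python3 -m crank '[[50,0,0,0,0,0,0],[50,0,0,0,0,0,0],[50,0,0,-8,0,0,0],[50,0,0,-25,0,0,0],[50,0,0,-55,0,0,0],[50,0,0,-85,0,0,0],[50,0,0,-110,0,0,0],[50,0,0,-130,0,0,0],[50,0,0,-135,0,0,0],[50,0,0,-135,0,0,0]]' 30
python3 - <<'E'
from h import *
go(676,-140,168,1.62)
E
```

```text
clock: 47.8
eef_pos: [603.0, -354.5, 37.1]
eef_rot: [3.141, 0.0, 1.676]
wrist_force: [0.1, 1.0, 2.8]
finger_gap: 61.6
finger_force: 30.0
clock: 48.8
eef_pos: [603.0, -354.5, 172.5]
eef_rot: [3.141, 0.001, 1.676]
wrist_force: [0.0, -0.5, -3.2]
finger_gap: 62.1
finger_force: 30.0
t 48.8 at [ 603.  -354.5  172.5] yaw 1.676 -> shift [205.6  95.1   4.5] turn [0.001 0.001 0.056]
```

```bash
python3 -m crank '[[50,10,5,0,0,0,0],[50,30,14,0,0,0,0.02],[50,57,26,0,0,0,0.04],[50,84,39,0,0,0,0.056],[50,111,52,0,0,0,0.056],[50,140,65,0,0,0,0.056],[50,168,78,0,0,0,0.056],[50,190,88,0,0,0,0.056],[50,202,94,0,0,0,0.056],[50,206,95,0,0,0,0.056]]'
python3 -m crank '[[50,0,0,0,0,0,0],[50,0,0,0,0,0,0],[50,0,0,15,0,0,0],[50,0,0,40,0,0,0],[50,0,0,70,0,0,0],[50,0,0,90,0,0,0],[50,0,0,100,0,0,0],[50,0,0,100,0,0,0],[50,0,0,100,0,0,0]]'
python3 - <<'E'
from h import *
go(676,-140,42,1.62)
E
```

```text
clock: 49.8
eef_pos: [675.9, -137.9, 170.6]
eef_rot: [-3.14, -0.001, 1.621]
wrist_force: [-0.4, 0.6, -3.2]
finger_gap: 61.8
finger_force: 30.0
clock: 50.7
eef_pos: [676.1, -140.0, 72.4]
eef_rot: [3.14, 0.0, 1.619]
wrist_force: [1.2, 0.1, -2.7]
finger_gap: 61.9
finger_force: 30.0
t 50.7 at [ 676.1 -140.    72.4] yaw 1.619 -> shift [-0.  -0.1 30.4] turn [ 0.001  0.    -0.001]
```

```bash
python3 -m crank '[[50,0,0,12,0,0,0],[50,0,0,22,0,0,0],[50,0,0,27,0,0,0],[50,0,0,29.5,0,0,0],[50,0,0,30,0,0,0],[50,0,0,30,0,0,0]]'
python3 -m crank '[[70,0,0,0,0,0,0],[90,0,0,0,0,0,0],[100,0,0,0,0,0,0],[100,0,0,0,0,0,0],[100,0,0,-20,0,0,0],[100,0,0,-60,0,0,0],[100,0,0,-105,0,0,0],[100,0,0,-150,0,0,0],[100,0,-50,-170,0,0,0],[100,0,-100,-170,0,0,0]]'
python3 -m crank '[[100,0,-50,0,0,0,0],[100,-50,-100,0,0,0,0],[100,-100,-150,0,0,0,0],[100,-150,-200,0,0,0,0],[100,-200,-220,0,0,0,0],[100,-200,-220,0,0,0,0]]'
python3 - <<'E'
from h import *
f=optics.camera("top");p,W=cloud("top",f);Z=W[:,:,2]
cv2.imwrite("pics/a11.png",cv2.resize(p[150:320,160:480,::-1],None,fx=2.5,fy=2.5))
for nm,a in dict(tin4=(265,186,66),tin2=(313,183,102),tin3=(361,184,84)).items(): print(nm,tin("top",*a,pd=f,r=28))
print("case z",np.nanmedian(Z[225:245,262:300]),"stamp z",np.nanpercentile(Z[250:280,350:376],98),manip.read_state()["clock"])
E
```

```text
clock: 51.3
eef_pos: [675.7, -139.5, 42.9]
eef_rot: [-3.141, 0.0, 1.62]
wrist_force: [-7.7, 2.1, 10.6]
finger_gap: 62.0
finger_force: 30.0
clock: 52.3
eef_pos: [579.7, -144.5, 214.0]
eef_rot: [3.137, 0.002, 1.62]
wrist_force: [0.0, -0.7, -0.3]
finger_gap: 94.1
finger_force: 0.0
clock: 52.9
eef_pos: [375.3, -344.6, 212.0]
eef_rot: [3.141, 0.001, 1.62]
wrist_force: [1.0, -0.5, -0.1]
finger_gap: 93.8
finger_force: 0.0
tin4 (array([661.7, 104. ]), 103.7, 63.3, np.float64(-1.52))
tin2 (array([654.7, -19.9]), 103.8, 65.4, np.float64(-1.509))
tin3 (array([ 673.2, -140.1]), 105.4, 63.5, np.float64(-1.521))
case z 41.6864446601606 stamp z 93.41369530721177 52.95
```

View pics/a11.png

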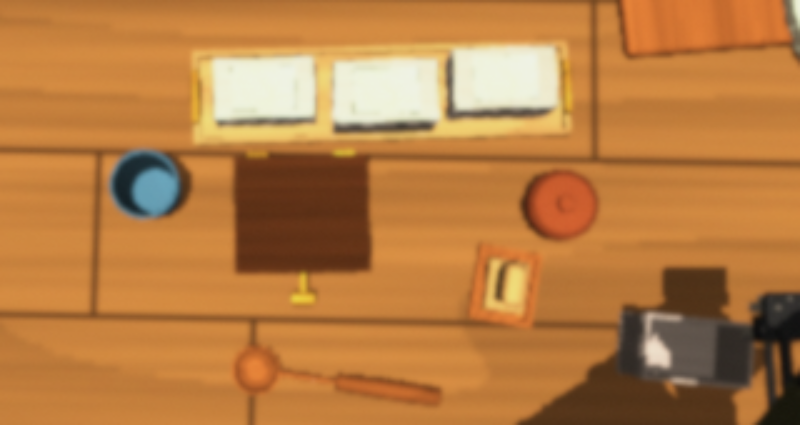

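Everything is in place, but tin_2, at crop (386,94), has been shifted about 16 mm to the tray's near wall. Checking that it stands level with its lid seated.

Run:
```python
from h import *
f=optics.camera("top");p,W=cloud("top",f)
for nm,u,v in(("tin4",265,186),("tin2",314,187),("tin3",361,182)):
    P=W[v-8:v+9,u-14:u+15].reshape(-1,3);P=P[~np.isnan(P).any(1)]
    c=np.linalg.lstsq(np.c_[P[:,:2]-P[:,:2].mean(0),np.ones(len(P))],P[:,2],rcond=None)[0];print(nm,np.round(c,3))
p,d=optics.camera("scene");cv2.imwrite("pics/a12.png",cv2.resize(p[170:270,180:310,::-1],None,fx=6,fy=6))
```

```text
tin4 [ 9.0000e-03 -7.0000e-03  6.7382e+01]
tin2 [1.00000e-03 5.00000e-03 1.03297e+02]
tin3 [-1.0000e-02  1.0000e-03  8.5294e+01]
```

View pics/a12.png

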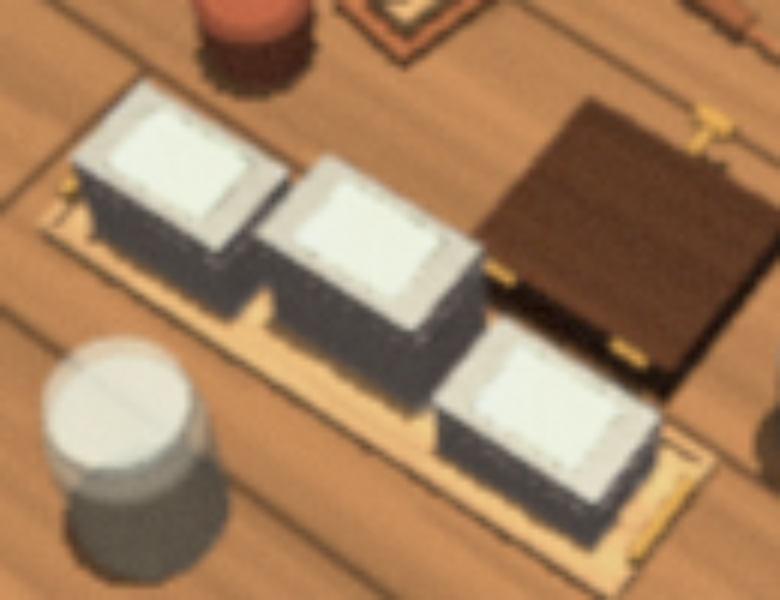

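All three tins are level, at the right heights and with lids seated, tin_2 at crop (370,240) included. The pad is shut, so I hand in.

```bash
python3 -c "
from cell import manip
print(manip.sign_off())"
```

```text
the job is handed in; nothing more can be done
None
```

I handed the job in at about 53 s: pad inked once, tin_2, tin_3 and tin_4 stamped in that order at about 9–10 N and standing lidded in the tray, open tin_1 left alone, stamp back in its rest and ink pad shut; the cameras showed no ink prints, so the stamping is confirmed only by the measured press forces.

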